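# Load a carrier through a sprung shutter into a hidden pocket

### The arm

A 6-joint arm with a two-finger parallel gripper is mounted at the origin on the work surface. World frame = base frame: x ahead of the robot, y to its left, z up, the work surface at z = 0. Lengths are in m, angles in rad, forces in N, time in s.
With the tool pointing down it reaches from about 0.35 to 0.975 m from the base axis. Payload 4.9 kg.
Tool frame: the origin (TCP) lies midway between the tips of the shut fingers; the grasp point (between the pads) lies 19 mm behind it; z points along the fingers, y is the direction in which the jaws open and shut (so a half turn about z gives the same grasp; the last joint's range is limited). The gripper opens to 85 mm and grips with 20 to 120 N. Pads are 22 mm wide; open, the fingers measure 114 mm over their backs; the gripper's body (76 mm by 85 mm) begins 54 mm behind the grasp point. The pads swing forward as they close: fully open they stand 13 mm farther back than shut.
Start: joints at [1.109, 0.053, 1.613, -0, 1.476, -0.119], TCP at [0.21, 0.589, 0.231] pointing down, gripper open.
Joint ranges: [-3.01, 3.01], [-1.01, 2.22], [0.06, 2.58], [-1.02, 4.17], [0.09, 2.62], [-3.14, 3.14]. Speed limits (rad/s): [2.57, 2.57, 3.14, 3.14, 3.14, 3.14].

### API

Orientations are given as a unit quaternion [w, x, y, z].
In Python, from plant import state, grab_frame, camera_params, job_done, boxes_of gives the robot as it stands.
- The arm moves only by the tool step_arm, never from a script. Its argument "steps" is a list of rows, each a list of 4 numbers: the shift along the tool's x, y, z in mm, then the turn about the tool's z in degrees. A call has 1 to 8 rows; each row shifts and turns the pose as measured when the row begins, along the tool's axes as they then stand; what a row does not reach is not made up. A row lasts 1/10 s, in which the tool goes at most 50 mm and 8.59 degrees, less where a joint would pass 70% of its speed; a pose out of reach is approached as far as the arm can. A call is refused whole if a number of a shift passes 50 or a number of a turn 8.59, either way. A call with a gripper value outside its range is refused whole. "claw" is the opening in per cent of the stroke, from 0 (shut) to 100 (fully open), set as the call begins (left out, the last holds). The fingers move at their own pace and stop on an object; the grip force is fixed at half the most. Time passes only in rows, so rows that do not move let the fingers close. It gives the time, the measured TCP pose, the force and the opening at its end, in the units of the state.
- state(): the state, without advancing time (a new reading comes with each control period).
- grab_frame(name): name is "scene" or "top" or "wrist"; returns (picture, depth): 400x640x3 uint8, red, green, blue; 400x640 float32, m along the optical axis (not along the pixel's ray), 0 where there is no reading.
- camera_params(name): a dict with "mtx" (3x3 intrinsics, pixels), "extrinsics" (4x4, takes a point from camera to world coordinates); the wrist camera has in their place "T_tool_cam" (4x4, takes a point from camera to tool coordinates, whose origin is the TCP and whose axes are the flange's). Camera axes: x right, y down, z forward; pixel columns grow to the right and rows downward; lengths in m; the calibration is good to about 2 mm. A picture is of the moment at which its call begins: read the wrist's pose just before it. camera_params takes no time and is no camera call.
- job_done(): hands the job in, once; it reports no verdict.
Trained networks look in the newest picture that a camera, given by its name, has taken for a name from the list of things; names that differ only in an ending like _2 or _b are one class to them, and where a whole thing is asked for, a point or a joint stands for the part that bears it (a point fixed in the world has none). Each returns a list of dicts, best first, with "p" (0 to 1); they miss things now and then, are a little off and sometimes report something else, mostly with a low value. They report only what shows in the picture. A call takes as long as a camera call. They do not tell look-alikes from the thing itself.
- boxes_of(camera, label): "box" ([left, top, width, height] in pixels, round what is visible of it).
The state is a dict: "time": time; "joint_pos": joint angles; "joint_vel": joint speeds; "joint_efforts": joint torques, N m; "tool_pos": TCP position; "tool_rot": TCP orientation; "contact_force": force on the tool from outside, world axes, zero at the start; "ft_torque": the same for the moment, N m; "gripper_width": opening from 0.0 (shut) to 1.0 (fully open).
Only numpy, scipy, OpenCV 4.12 (cv2) and the standard library are available. Lean on these libraries where they do the work, as an engineer would, in place of code of your own. Each camera call takes 0.05 s, during which the arm holds its last target. There are 200 camera calls.

### The job

Load the brass carrier into the soldering fixture: stand it on the black deck in front of the spring shutter, push the shutter back with it and feel about with it on the deck, under the clear hood, until it drops fully home in the pocket hidden there, then let go of it. Do not knock the hood, and leave the tin, the jar and the screwdriver where they are.

Things in the scene. Friction and masses are not known exactly. Their poses are not given: they have to be found in the camera images.
- carrier: Work carrier, loose, 0.14 to 0.28 kg: round brass base 44 mm across, 14 mm thick, bottom edge chamfered 2 mm, with an upright blue grip fin on its centre. Origin: centre of the underside; x along the fin, z up. Starts upright on the stand.
- carrier_fin (a point): On the carrier's axis, 38 mm above its underside: a height to grip the fin. The fin is 24 mm long (carrier x), 12 mm thick (carrier y) and reaches from 14 to 54 mm above the underside; its flat faces are square to carrier y, so fingers leaning along carrier x can grip it with the carrier upright.
- fixture: Soldering fixture, fixed on the bench: aluminium frame 290 mm long (x), 160 mm wide (y) on a plinth, top 96 mm above the bench, round a flat, slippery black deck 90 mm above the bench. Origin: on the bench under the frame's middle; x points from the open front (robot's side) to the back, y left, z up. A white extractor box 150 mm tall stands behind, x = 160 to 250 mm.
- deck_front (a point): On the surface of the open deck before the shutter, at fixture x = -75 mm, y = 0: room to stand the carrier. The deck is open from x = -105 mm (front bar) to +45 mm (front of the blue shutter housing, roof 106 to 122 mm above the bench) and from y = -55 to +55 mm (side rails).
- pocket_zone (a point): On the deck surface above the fixture's origin. Under the shutter the deck has one round flat-bottomed pocket for the carrier's base, 49 mm across, 8 mm deep, mouth chamfered 1 mm. The deck is adjustable: the pocket's centre lies anywhere within 12 mm of this point in fixture x and 7 mm in y; no reading gives it. Carrier home: underside 82 mm above the bench.
- shutter (a joint): Spring shutter: steel plate with a red line, 10 mm thick (1 to 11 mm above the deck), 106 mm wide, sliding along fixture x: 0 = closed, growing as it is pushed back, to 0.095 m. Closed, it covers the pocket. Its spring pushes it shut with 1.8 N (closed) to 2.9 N (fully back) and shoves an unheld, unseated carrier back to the front.
- shutter_edge (a point): Middle of the shutter's front edge, half way up its thickness; with the shutter closed at fixture x = -40 mm, 96 mm above the bench.
- hood: Clear fume hood, fixed to the fixture; same origin and axes. Its flat plate, 180 mm wide, underside 250 mm above the bench, reaches from fixture x = -5 mm (yellow front edge, 250 to 262 mm high) to 103 mm; two posts at x = 95, y = +-70 mm; a grey duct behind, up to 340 mm high.
- hood_edge (a point): Middle of the hood's yellow front edge, at its underside. A gripper held upright hits the hood before the carrier is over the pocket; one leaning 30 to 45 degrees (body towards the front, fingers pointing to the back) passes under.
- stand: Grey stand block with a black rubber top, fixed, 80 by 80 mm, 60 mm tall, on which the carrier starts. Origin: centre of its underside.
- tip_tin: Bystander: open steel tin of brass wool, 60 mm across, 40 mm tall. Origin: centre of its underside.
- flux_jar: Bystander: amber jar, 48 mm across, 70 mm tall. Origin: centre of its underside.
- driver: Bystander: screwdriver with a red handle lying on the bench, 160 mm long along its x. Origin: under its middle.
There are look-alikes about, which are no part of the job. Leave any turquoise look-alike of the carrier alone.

How it is judged:
By the outcome, as a careful person would: the job done as asked, in the order asked, and still so for the second after the job is handed in, with the robot touching nothing.
It also fails if it takes over 72 s, if anything falls off the work surface, if the arm or the gripper's body presses on something with over 40 N, if the wrist force passes 120 N, or if a joint passes its speed limit or range.

## Working session

There is one attempt and no reset: what is moved stays moved. The work goes in short steps, Python scripts to look and compute and a tool call to move; the robot and the scene stay as the last step left them, time stands still between calls to the robot, and variables do not carry over. Pictures are saved under pics/ and viewed, about 8 in all and at most 12, crops included, and the job is handed in when it is done.

Besides the shell and the picture viewer there is one more tool, called after "Emit:" in YAML: its name, and indented under it one key for each argument. step_arm: Moves the arm, as the interface text tells. Its arguments: {"type":"object","properties":{"steps":{"type":"array"},"claw":{"type":"number"}},"required":["steps"]}

```bash
mkdir -p pics; ls
cat > h.py <<'E'
import numpy as np, cv2
from plant import *
from scipy.spatial.transform import Rotation as R
def rot(q): return R.from_quat([q[1],q[2],q[3],q[0]]).as_matrix()
def Tcam(name,s=None):
    p=camera_params(name); K=np.array(p["mtx"])
    if name!="wrist": return K,np.array(p["extrinsics"])
    T=np.eye(4);T[:3,:3]=rot(s["tool_rot"]);T[:3,3]=s["tool_pos"]
    return K,T@np.array(p["T_tool_cam"])
def shot(name):
    s=state();im,d=grab_frame(name);K,T=Tcam(name,s);return im,d,K,T
def cloud(d,K,T):
    v,u=np.mgrid[0:d.shape[0],0:d.shape[1]]
    P=np.stack([(u-K[0,2])*d/K[0,0],(v-K[1,2])*d/K[1,1],d],-1)
    return P@T[:3,:3].T+T[:3,3]
def save(n,im): cv2.imwrite('pics/'+n+'.png',im[...,::-1])
E
python3 - <<'E'
from h import *
ims=[]
for c in("scene","top"):
    im,d,K,T=shot(c);P=cloud(d,K,T);np.savez(c+'.npz',im=im,d=d,K=K,T=T);ims.append(im)
    for l in("carrier","fixture","hood","shutter","stand","tip_tin","flux_jar","driver"):
        for b in boxes_of(c,l)[:3]:
            x,y,w,h=map(int,b["box"]);q=P[min(y+h//2,399),min(x+w//2,639)]
            print(c,l,round(b["p"],2),x,y,w,h,q.round(3))
    save(c,im)
    print(T.round(3).tolist(),K[0,0])
save('both',cv2.resize(np.vstack(ims),(480,600)))
print(state())
E
```

```text
pics
scene carrier 0.66 331 260 9 18 [ 0.518 -0.273  0.077]
scene carrier 0.65 318 232 10 15 [ 0.509 -0.163  0.031]
scene carrier 0.6 340 227 13 17 [ 0.583 -0.175  0.053]
scene fixture 0.82 279 84 125 112 [0.633 0.069 0.252]
scene hood 0.96 315 88 75 75 [0.677 0.104 0.259]
scene shutter 0.76 308 142 37 35 [0.587 0.077 0.105]
scene stand 0.65 319 258 25 27 [ 0.504 -0.276  0.073]
scene tip_tin 0.7 371 247 20 21 [ 0.671 -0.273  0.047]
scene flux_jar 0.78 258 101 11 19 [0.429 0.329 0.063]
scene flux_jar 0.53 318 256 26 29 [ 0.505 -0.273  0.072]
scene flux_jar 0.39 279 87 124 109 [0.632 0.066 0.252]
scene driver 0.85 337 318 25 19 [ 0.512 -0.451  0.026]
[[0.963, -0.26, 0.077, 0.44], [-0.271, -0.917, 0.294, -0.48], [-0.006, -0.304, -0.953, 1.605], [0.0, 0.0, 0.0, 1.0]] 488.09570790919093
top carrier 0.77 364 234 17 14 [ 0.509 -0.156  0.053]
top carrier 0.75 408 235 13 15 [ 0.516 -0.257  0.114]
top carrier 0.7 370 211 14 13 [ 0.585 -0.165  0.016]
top fixture 0.75 244 82 83 170 [0.62  0.088 0.255]
top fixture 0.27 403 237 20 14 [ 0.51  -0.255  0.114]
top hood 0.9 247 85 78 99 [0.749 0.121 0.
[... 446 characters left out ...]
38610486
{'time': 0.9, 'joint_pos': array([ 1.10901397e+00,  5.26872385e-02,  1.61287458e+00,  2.85984683e-06,
        1.47596519e+00, -1.18985301e-01]), 'joint_vel': array([-0.00098685, -0.00139983,  0.00012388, -0.00084733,  0.00090002,
       -0.00053295]), 'joint_efforts': array([-7.64476881e-04, -3.93695998e+01, -3.70459521e+01, -1.23798936e-04,
        6.01860320e-04, -2.52673163e-05]), 'tool_pos': array([0.21006779, 0.58864165, 0.2313267 ]), 'tool_rot': array([8.03397664e-06, 1.70560684e-01, 9.85347173e-01, 3.18564174e-05]), 'contact_force': array([ 0.60721748, -0.15428667,  0.47138456]), 'ft_torque': array([-0.02624352, -0.01297003, -0.04931416]), 'gripper_width': 1.0032482677333723}
```

Run:
```python
from h import *
t=np.load('top.npz')['im'];s=np.load('scene.npz')['im']
a=cv2.resize(t[70:290,150:510],None,fx=1.65,fy=1.65,interpolation=3)
a=cv2.resize(t[70:290,150:510],(600,366),interpolation=3)
b=cv2.resize(s[215:300,300:420],(318,225),interpolation=3)
c=cv2.resize(s[75:200,250:420],(282,225),interpolation=3)
save('v1',np.vstack([a,np.hstack([b,c])]))
```

```text
(no output)
```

View pics/v1.png

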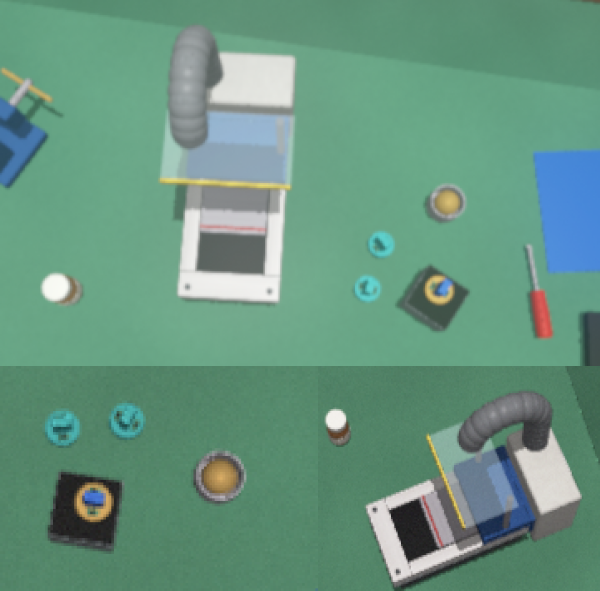

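Run:
```python
from h import *
print(rot(state()["tool_rot"]).round(3).tolist(), camera_params("wrist"))
for c in("top","scene"):
    z=np.load(c+'.npz');P=cloud(z['d'],z['K'],z['T']);im=z['im'].astype(int)
    u0,v0,w,h=(244,150,90,110) if c=="top" else (270,100,140,110)
    sub=np.zeros(P.shape[:2],bool);sub[v0:v0+h,u0:u0+w]=1
    m=sub&(abs(P[...,2]-.096)<.012)&(z['d']>0)&(P[...,0]<.68)
    m=cv2.morphologyEx(m.astype(np.uint8),cv2.MORPH_OPEN,np.ones((2,2)))>0
    Q=P[m][:,:2]
    print(c,Q.shape,cv2.minAreaRect((Q*1000).astype(np.float32)), cv2.boxPoints(cv2.minAreaRect((Q*1000).astype(np.float32))).tolist())
    # red line
    r=sub&(im[...,0]-im[...,1]>40)&(im[...,0]-im[...,2]>25)
    if r.sum()>3:
        q=P[r];print('red',len(q),q.mean(0).round(4),cv2.fitLine((q[:,:2]).astype(np.float32),2,0,.01,.01).ravel())
    yl=(im[...,0]-im[...,2]>70)&(im[...,1]-im[...,2]>40)&sub&(P[...,2]>.2)
    if yl.sum()>3:
        q=P[yl];print('yellow',len(q),q.mean(0).round(4),cv2.fitLine((q[:,:2]).astype(np.float32),2,0,.01,.01).ravel(),q.min(0),q.max(0))
    bl=(im[...,2]-im[...,0]>40)&(im[...,2]-im[...,1]>25)&(abs(P[...,0]-.51)<.05)&(abs(P[...,1]+.26)<.05)
    q=P[bl];print('fin',len(q),q.round(3).tolist()[:40],q.mean(0))
    br=(im[...,0]-im[...,2]>50)&(abs(P[...,0]-.51)<.05)&(abs(P[...,1]+.26)<.05)
    q=P[br];print('brass',len(q),(q.min(0)+q.max(0))/2,q.min(0),q.max(0))
```

```text
[[-0.942, 0.336, 0.0], [0.336, 0.942, 0.0], [-0.0, 0.0, -1.0]] {'mtx': array([[293.93814888,   0.        , 324.2467269 ],
       [  0.        , 293.93814888, 202.41783621],
       [  0.        ,   0.        ,   1.        ]]), 'T_tool_cam': array([[-7.81658902e-04, -9.57430046e-01, -2.88664332e-01,
         7.19745683e-02],
       [ 9.99999670e-01, -6.84138740e-04, -4.38722920e-04,
         1.01695948e-03],
       [ 2.22560053e-04, -2.88664580e-01,  9.57430264e-01,
        -1.43585879e-01],
       [ 0.00000000e+00,  0.00000000e+00,  0.00000000e+00,
         1.00000000e+00]])}
top (4001, 2) ((498.03070068359375, 69.77729797363281), (295.0567321777344, 171.91464233398438), 9.905261993408203) [[337.91510009765625, 129.07554626464844], [367.48779296875, -40.27647018432617], [658.1463012695312, 10.479049682617188], [628.5736083984375, 179.83106994628906]]
red 44 [0.559  0.0787 0.1004] [ 0.11016335 -0.9939135   0.5589506   0.07872202]
yellow 183 [0.588  0.0815 0.2592] [ 0.10694251 -0.9942652   0.5880306   0.08145733] [ 0.57786656 -0.00504999  0.25142516] [0.59824026 0.16986937 0.26577527]
f
[... 1953 characters left out ...]
, -0.264, 0.123], [0.517, -0.263, 0.11], [0.52, -0.264, 0.116], [0.522, -0.266, 0.123], [0.525, -0.267, 0.12], [0.528, -0.267, 0.119], [0.511, -0.263, 0.105], [0.513, -0.265, 0.115], [0.516, -0.265, 0.108], [0.519, -0.267, 0.112], [0.522, -0.267, 0.111], [0.525, -0.269, 0.12], [0.528, -0.269, 0.115], [0.509, -0.268, 0.119], [0.512, -0.268, 0.115], [0.515, -0.269, 0.111], [0.518, -0.27, 0.116], [0.521, -0.27, 0.111], [0.524, -0.271, 0.111], [0.527, -0.273, 0.116], [0.518, -0.27, 0.094], [0.521, -0.272, 0.103], [0.524, -0.272, 0.097]] [ 0.51979977 -0.26395725  0.10733726]
brass 104 [ 0.52129802 -0.26277809  0.06601699] [ 0.49903753 -0.28670767  0.05002792] [ 0.54355852 -0.23884851  0.08200605]
```

Emit:
step_arm:
  steps:
    - [-30.5, -37, 0, 0]
    - [-30.5, -37, 0, 0]
    - [-30.5, -37, 0, 0]
    - [-30.5, -37, 0, 0]
    - [-30.5, -37, 0, 0]
    - [-30.5, -37, 0, 0]
    - [-30.5, -37, 0, 0]
    - [-30.5, -37, 0, 0]

```text
time: 1.7
tool_pos: [0.3432, 0.2206, 0.2305]
tool_rot: [0.001, 0.164, 0.986, 0.001]
contact_force: [1.1, -0.0, 0.5]
gripper_width: 1.001
```

Emit:
step_arm:
  steps:
    - [-30.5, -37, 0, 0]
    - [-30.5, -37, 0, 0]
    - [-30.5, -37, 0, 0]
    - [-30.5, -37, 0, 0]
    - [-30.5, -37, 0, 0]
    - [-30.5, -37, 0, 0]
    - [-30.5, -37, 0, 0]
    - [-30.5, -37, 0, 0]

```text
time: 2.5
tool_pos: [0.4805, -0.1545, 0.2348]
tool_rot: [0.008, 0.165, 0.986, 0.002]
contact_force: [1.1, 0.7, 0.1]
gripper_width: 1.001
```

Emit:
step_arm:
  steps:
    - [-25, -32, -6, 0]
    - [-25, -32, -6, 0]
    - [-22, -28, -3, 0]
    - [0, 0, 0, 0]
    - [0, 0, 0, 0]

```text
time: 3.0
tool_pos: [0.5192, -0.2761, 0.25]
tool_rot: [0.008, 0.169, 0.986, 0.002]
contact_force: [-0.9, 0.3, 0.2]
gripper_width: 0.994
```

Run:
```python
from h import *
im,d,K,T=shot("wrist");P=cloud(d,K,T);I=im.astype(int);print(state()["tool_pos"],rot(state()["tool_rot"]).round(3).tolist())
m=(P[...,2]>.105)&(P[...,2]<.13)&(d>0)&(abs(P[...,0]-.518)<.05)&(abs(P[...,1]+.264)<.05)
q=P[m];r=cv2.minAreaRect((q[:,:2]*1000).astype(np.float32));print(len(q),q.mean(0),np.median(q[:,2]),r,cv2.boxPoints(r).tolist())
br=(I[...,0]-I[...,2]>50)&(abs(P[...,0]-.518)<.06)&(abs(P[...,1]+.264)<.06)&(d>0)
q=P[br];print('brass',len(q),cv2.minEnclosingCircle((q[:,:2]*1000).astype(np.float32)),np.median(q[:,2]))
save('w1',im)
```

```text
[ 0.5191882  -0.27585598  0.24999305] [[-0.943, 0.333, 0.016], [0.333, 0.943, -0.0], [-0.015, 0.005, -1.0]]
322 [ 0.52028329 -0.26288833  0.11442178] 0.11478553900892052 ((521.4332275390625, -263.2016906738281), (12.062435150146484, 24.66838836669922), 68.04448699951172) [[507.73858642578125, -264.18389892578125], [530.6178588867188, -273.4071044921875], [535.1278686523438, -262.219482421875], [512.2485961914062, -252.99627685546875]]
brass 669 ((522.469970703125, -264.9840393066406), 23.870586395263672) 0.07486860043307386
```

View pics/w1.png

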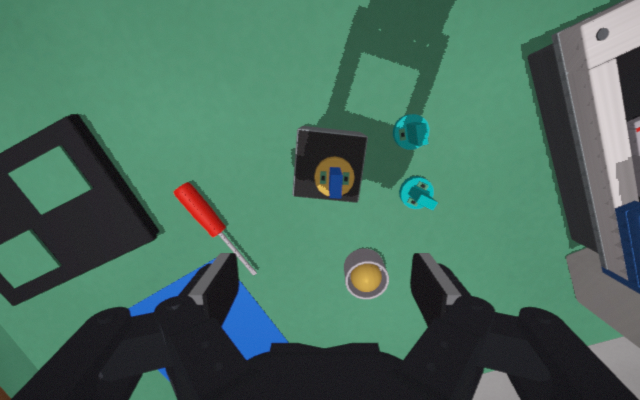

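Emit:
step_arm:
  steps:
    - [5, 11.5, 0, 2.4]
    - [0, 0, 40, 0]
    - [0, 0, 40, 0]
    - [0, 0, 30, 0]
    - [0, 0, 15, 0]
    - [0, 0, 0, 0]
  claw: 60

```text
time: 3.65
tool_pos: [0.5207, -0.2556, 0.1245]
tool_rot: [0.01, 0.187, 0.982, 0.001]
contact_force: [-0.1, 0.8, -0.3]
gripper_width: 0.598
```

Emit:
step_arm:
  steps:
    - [-2.5, -7.6, 0, 0.4]
    - [0, 0, 0, 0]
    - [0, 0, 0, 0]

```text
time: 3.95
tool_pos: [0.5221, -0.2645, 0.1289]
tool_rot: [0.013, 0.19, 0.982, -0.0]
contact_force: [0.7, -0.6, 0.5]
gripper_width: 0.596
```

```bash
cat > fin.py <<'E'
from h import *
def fin(cx,cy,zlo,zhi,r=.05):
    im,d,K,T=shot("wrist");P=cloud(d,K,T);I=im.astype(int);s=state();Rm=rot(s["tool_rot"])
    m=(P[...,2]>zlo)&(P[...,2]<zhi)&(d>0)&(np.hypot(P[...,0]-cx,P[...,1]-cy)<r)&(I[...,2]-I[...,0]>30)
    q=P[m];rr=cv2.minAreaRect((q[:,:2]*1000).astype(np.float32))
    print('tcp',s["tool_pos"].round(4),'ztool',Rm[:,2].round(3),'xang',np.degrees(np.arctan2(Rm[1,0],Rm[0,0])).round(1))
    print(len(q),rr,np.median(q[:,2]).round(4))
    c=np.array([*(np.array(rr[0])/1000),np.median(q[:,2])]);print('fin top centre in tool mm',((c-s["tool_pos"])@Rm*1000).round(1))
    return im,P
E
python3 - <<'E'
from fin import *
fin(.521,-.2635,.105,.13)
E
```

```text
tcp [ 0.5223 -0.2647  0.1292] ztool [ 0.026 -0.006 -1.   ] xang 158.1
867 ((521.3585815429688, -263.1646728515625), (11.911367416381836, 25.102758407592773), 68.09864044189453) 0.1149
fin top centre in tool mm [ 1.8  1.  14.3]
```

Emit:
step_arm:
  steps:
    - [1, 1, 20, 0]
    - [0, 0, 20, 0]
    - [0, 0, 5, 0]
    - [0, 0, 0, 0]

```text
time: 4.4
tool_pos: [0.5265, -0.2665, 0.0895]
tool_rot: [0.018, 0.19, 0.982, -0.003]
contact_force: [-0.1, -0.2, 0.7]
gripper_width: 0.6
```

Emit:
step_arm:
  steps:
    - [5, 0, 4, 0]
    - [0, 0, 0, 0]

```text
time: 4.6
tool_pos: [0.5226, -0.2653, 0.087]
tool_rot: [0.02, 0.19, 0.982, -0.003]
contact_force: [-0.0, 0.9, -0.5]
gripper_width: 0.599
```

Emit:
step_arm:
  steps:
    - [0, 0, 0, 0]
    - [0, 0, 0, 0]
    - [0, 0, 0, 0]
    - [0, 0, 0, 0]
    - [0, 0, 0, 0]
    - [0, 0, 0, 0]
  claw: 0

```text
time: 5.2
tool_pos: [0.5234, -0.2659, 0.0891]
tool_rot: [0.021, 0.19, 0.982, -0.004]
contact_force: [-0.1, 0.6, 0.2]
gripper_width: 0.128
```

Emit:
step_arm:
  steps:
    - [0, 0, -30, 0]
    - [0, 0, -40, 0]
    - [0, 0, -40, 0]
    - [10, 20, 0, 0]

```text
time: 5.6
tool_pos: [0.5149, -0.2417, 0.1979]
tool_rot: [0.017, 0.191, 0.981, -0.002]
contact_force: [0.7, 0.4, -0.7]
gripper_width: 0.128
```

Emit:
step_arm:
  steps:
    - [19, 38, 0, 0]
    - [19, 38, 0, 0]
    - [19, 38, 0, 0]
    - [19, 38, 0, 0]
    - [19, 38, 0, 0]
    - [19, 38, 0, 0]
    - [15, 28, 0, 0]
    - [0, 0, 0, 0]

```text
time: 6.4
tool_pos: [0.4884, 0.0553, 0.1926]
tool_rot: [0.016, 0.192, 0.981, -0.001]
contact_force: [-0.0, 0.2, -1.8]
gripper_width: 0.125
```

Emit:
step_arm:
  steps:
    - [0, 0, 0, -7]
    - [0, 0, 0, -7]
    - [0, 0, 0, -7]
    - [0, 0, 0, -6]
    - [0, 0, 0, 0]
    - [0, 0, 0, 0]

```text
time: 7.0
tool_pos: [0.4865, 0.0542, 0.1895]
tool_rot: [0.013, -0.051, 0.999, -0.006]
contact_force: [0.5, 0.3, -2.2]
gripper_width: 0.127
```

Run:
```python
from h import *
im,d,K,T=shot("wrist");P=cloud(d,K,T);s=state();print(s["tool_pos"],rot(s["tool_rot"]).round(3).tolist(),s["contact_force"])
np.savez('w2.npz',im=im,d=d,K=K,T=T)
save('w2',im)
```

```text
[0.48648359 0.05417865 0.18947652] [[-0.994, -0.102, 0.026], [-0.102, 0.995, -0.011], [-0.025, -0.013, -1.0]] [ 0.46373222  0.11557124 -1.81629824]
```

View pics/w2.png

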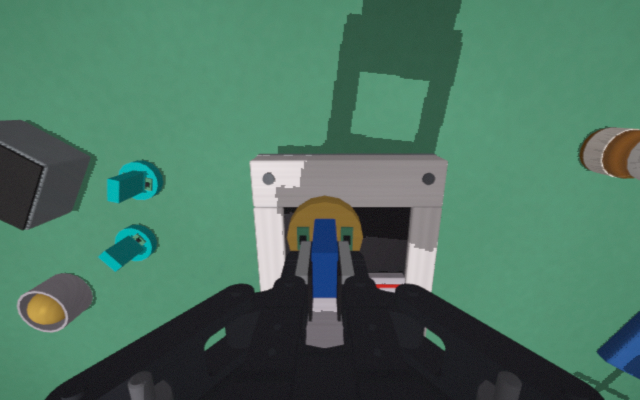

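Run:
```python
from h import *
z=np.load('w2.npz');P=cloud(z['d'],z['K'],z['T']);I=z['im'].astype(int)
m=(abs(P[...,2]-.096)<.006)&(z['d']>0)&(I.min(2)>90)
m[:,:245]=0;m[:,450:]=0
Q=P[m];print(len(Q),np.median(Q[:,2]))
psi=np.radians(6.2)
for dg in(5.5,6,6.5):
    p=np.radians(dg);c,s=np.cos(p),np.sin(p)
    X=Q[:,0]*c+Q[:,1]*s;Y=-Q[:,0]*s+Q[:,1]*c
    # front edge per Y bin
    fe=[X[abs(Y-y)<.004].min() for y in np.arange(Y.min()+.01,Y.max()-.01,.01)]
    le=[Y[abs(X-x)<.004].max() for x in np.arange(X.min()+.01,X.max()-.01,.01)]
    re=[Y[abs(X-x)<.004].min() for x in np.arange(X.min()+.01,X.max()-.01,.01)]
    print(dg,np.round(fe,4).tolist(),np.round(le,4).tolist(),np.round(re,4).tolist())
    f,l,r=np.median(fe)+.145,np.median(le),np.median(re);y=(l+r)/2
    print(' origin',f*c-y*s,f*s+y*c,'width',l-r)
```

```text
14063 0.0970409659765045
5.5 [0.4557, 0.4556, 0.4556, 0.4556, 0.4555, 0.4553, 0.4552, 0.4551, 0.4551, 0.455, 0.455, 0.4549, 0.4548, 0.4545, 0.4545] [0.105, 0.1048, 0.105, 0.1053, 0.105, 0.1052, 0.1051, 0.1059, 0.1053, 0.1053, 0.1059, 0.1058, 0.0166, 0.0178, 0.018, 0.0238, 0.1062] [-0.0546, -0.0548, -0.0547, -0.0543, -0.0545, -0.054, -0.0541, -0.0538, -0.0536, -0.0533, -0.0534, -0.0534, -0.0037, -0.0038, -0.0039, -0.0097, -0.0098]
 origin 0.5948901167583491 0.08315379010503168 width 0.1587269331338314
6 [0.4553, 0.4554, 0.4553, 0.4554, 0.4554, 0.4553, 0.4554, 0.4552, 0.4553, 0.4554, 0.4555, 0.4555, 0.4554, 0.4552, 0.4553] [0.1009, 0.1007, 0.1007, 0.101, 0.1005, 0.1007, 0.1006, 0.1011, 0.1005, 0.1005, 0.101, 0.1007, 0.0115, 0.0126, 0.0136, 0.0185, 0.1007] [-0.0587, -0.0589, -0.0589, -0.0586, -0.0588, -0.0584, -0.0586, -0.0591, -0.0584, -0.0582, -0.0578, -0.0585, -0.0089, -0.009, -0.012, -0.0151, -0.0153]
 origin 0.5948627984502862 0.08375542168989693 width 0.1591205405187535
6.5 [0.4548, 0.4551, 0.455, 0.4552, 0.4553, 0.4553, 0.4555, 0.4553, 0.4556, 0.4557, 0.4559, 0.456, 0.456, 0.4559, 0.4561] [0.0968, 0.0968, 0.0968, 0.0967, 0.0965, 0.0962, 0.096, 0.0965, 0.0958, 0.0958, 0.0961, 0.0959, 0.0064, 0.0073, 0.0073, 0.0131, 0.0953] [-0.0627, -0.063, -0.0631, -0.0629, -0.0632, -0.0629, -0.0632, -0.0638, -0.0632, -0.0631, -0.0627, -0.0634, -0.0139, -0.0142, -0.0145, -0.0205, -0.0208]
 origin 0.5947314100513172 0.08440590491796149 width 0.15893306188464285
```

Emit:
step_arm:
  steps:
    - [-20, 9, 0, 0]
    - [-19, 9, 0, 0]
    - [0, 0, 0, 0]
    - [0, 0, 25, 0]
    - [0, 0, 25, 0]
    - [0, 0, 10, 0]
    - [0, 0, 0, 0]

```text
time: 7.75
tool_pos: [0.5262, 0.0739, 0.1293]
tool_rot: [0.013, -0.046, 0.999, -0.007]
contact_force: [-0.4, -0.3, -1.5]
gripper_width: 0.127
```

Emit:
step_arm:
  steps:
    - [1, 3, 4, -0.7]
    - [0, 0, 4, 0]
    - [0, 0, 2, 0]
    - [0, 0, 0, 0]

```text
time: 8.15
tool_pos: [0.5264, 0.0766, 0.1216]
tool_rot: [0.015, -0.052, 0.999, -0.007]
contact_force: [-0.5, -0.8, -1.9]
gripper_width: 0.126
```

Emit:
step_arm:
  steps:
    - [0, 0, 2, 0]
    - [0, 0, 2, 0]
    - [0, 0, 0, 0]

```text
time: 8.45
tool_pos: [0.5278, 0.0766, 0.1194]
tool_rot: [0.017, -0.052, 0.998, -0.007]
contact_force: [-0.1, 0.3, -2.1]
gripper_width: 0.129
```

Emit:
step_arm:
  steps:
    - [1, 0, 2, 0]
    - [0, 0, 2, 0]
    - [0, 0, 0, 0]

```text
time: 8.75
tool_pos: [0.5294, 0.0765, 0.1197]
tool_rot: [0.019, -0.052, 0.998, -0.007]
contact_force: [-0.8, -0.9, -1.6]
gripper_width: 0.126
```

Emit:
step_arm:
  steps:
    - [4, 0, 3, 0]
    - [0, 0, 3, 0]

```text
time: 8.95
tool_pos: [0.5299, 0.0762, 0.119]
tool_rot: [0.025, -0.052, 0.998, -0.007]
contact_force: [-3.0, 0.3, 11.6]
gripper_width: 0.13
```

Emit:
step_arm:
  steps:
    - [0, 0, -1, 0]
    - [0, 0, 0, 0]
    - [0, 0, 0, 0]
    - [0, 0, -15, 0]
    - [0, 0, -40, 0]
    - [0, 0, -45, 0]
    - [0, 0, -45, 0]
    - [0, 0, 0, 0]
  claw: 60

```text
time: 9.75
tool_pos: [0.5201, 0.0778, 0.2707]
tool_rot: [0.023, -0.052, 0.998, -0.007]
contact_force: [-0.1, 0.7, 0.7]
gripper_width: 0.601
```

Run:
```python
from fin import *
im,P=fin(.52,.076,.13,.16)
print(state()["joint_pos"].round(3),state()["contact_force"])
save('w3',im)
```

```text
tcp [0.5189 0.0778 0.2673] ztool [ 0.041 -0.012 -0.999] xang -174.1
335 ((527.6620483398438, 75.88146209716797), (23.962800979614258, 10.80362319946289), 6.56215238571167) 0.1448
fin top centre in tool mm [ -3.6  -0.9 122.8]
[ 0.013 -0.236  1.824 -0.012  1.513 -1.66 ] [-0.49475913  0.41495729  1.30788637]
```

View pics/w3.png

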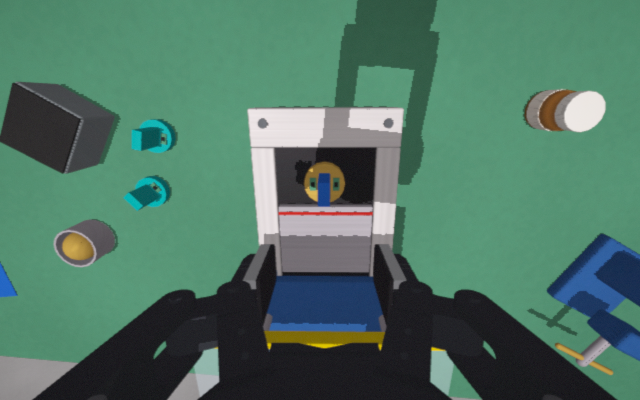

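Emit:
step_arm:
  steps:
    - [0, 12, -45, 0]
    - [0, 12, -45, 0]
    - [0, 12, -45, 0]
    - [0, 12, -45, 0]
    - [-45, 0, 0, 0]
    - [-48, 0, 0, 0]
    - [-48, 0, 0, 0]
    - [-48, 0, 0, 0]

```text
time: 10.6
tool_pos: [0.6923, 0.1494, 0.4526]
tool_rot: [0.016, -0.052, 0.998, -0.006]
contact_force: [-0.1, 0.2, 0.9]
gripper_width: 0.601
```

Emit:
step_arm:
  steps:
    - [-48, 0, 0, 0]
    - [-48, 0, 0, 0]
    - [-48, 0, 0, 0]
    - [-48, 0, 0, 0]
    - [-48, 0, 0, 0]
    - [-48, 0, 0, 0]

```text
time: 11.2
tool_pos: [0.9262, 0.1704, 0.4268]
tool_rot: [0.022, -0.052, 0.998, -0.005]
contact_force: [-12.4, -1.6, 16.3]
gripper_width: 0.597
```

Run:
```python
from h import *
s=state();print(s["joint_pos"].round(3),s["tool_pos"],rot(s["tool_rot"]).round(3).tolist())
```

```text
[ 0.107  0.979  0.054 -0.014  2.064 -1.575] [0.92616651 0.17036001 0.42682406] [[-0.994, -0.104, 0.045], [-0.104, 0.995, -0.007], [-0.044, -0.012, -0.999]]
```

Emit:
step_arm:
  steps:
    - [-15, 0, 0, 0]
    - [-15, 0, 0, 0]

```text
time: 11.4
tool_pos: [0.9377, 0.1693, 0.4015]
tool_rot: [0.02, -0.052, 0.998, -0.004]
contact_force: [-0.6, -0.4, 0.8]
gripper_width: 0.597
```

Run:
```python
from h import *
s=state();print(s["joint_pos"].round(4),s["tool_pos"],rot(s["tool_rot"]).round(3).tolist(),s["contact_force"])
```

```text
[ 0.1039  1.0046  0.0566 -0.0123  2.0399 -1.5768] [0.93774163 0.16934174 0.40146371] [[-0.994, -0.104, 0.041], [-0.104, 0.995, -0.007], [-0.04, -0.011, -0.999]] [-0.59456232 -0.42921086  0.77675048]
```

Run:
```python
import numpy as np
from scipy.optimize import least_squares
D=[(.0527,1.6129,1.4760,np.hypot(.2101,.5886),.2313),(-.236,1.824,1.513,np.hypot(.5189,.0778),.2673),(.979,.054,2.064,np.hypot(.9262,.1704),.4268),(1.0046,.0566,2.0399,np.hypot(.9377,.1693),.4015)]
def f(p,j2,j3,j5):
    a,b,r0,h,d=p;s=j2+j3;t=s+j5
    return r0+a*np.sin(j2)+b*np.sin(s)+d*np.sin(t),h+a*np.cos(j2)+b*np.cos(s)+d*np.cos(t)
def e(p):
    o=[]
    for j2,j3,j5,R_,z in D:
        r,zz=f(p,j2,j3,j5);o+=[r-np.sqrt(R_**2-p[5]**2),zz-z]
    return o+[(p[4]-.3)*.01,(p[5]-.071)]
g=least_squares(lambda q:e(q),[.45,.45,.05,.4,.3,.071])
print(g.x.round(3),g.cost)
p=g.x[:5]
for j2,j3 in [(0.,.3),(.2,.3),(-.2,.7),(-.3,.8),(-.5,1.),(-.7,1.2),(-.9,1.4),(-.5,.6),(-.9,.6)]:
    j5=min(2.6,np.pi-j2-j3);print(j2,j3,np.degrees(np.pi-j2-j3-j5).round(),np.round(f(p,j2,j3,j5),3))
```

```text
Traceback (most recent call last):
ValueError: too many values to unpack (expected 5)
```

```bash
cat > kin.py <<'E'
import numpy as np
from scipy.optimize import least_squares
D=[(.0527,1.6129,1.4760,np.hypot(.2101,.5886),.2313),(-.236,1.824,1.513,np.hypot(.5189,.0778),.2673),(.979,.054,2.064,np.hypot(.9262,.1704),.4268),(1.0046,.0566,2.0399,np.hypot(.9377,.1693),.4015)]
def f(p,j2,j3,j5):
    a,b,r0,h,d=p;s=j2+j3;t=s+j5
    return r0+a*np.sin(j2)+b*np.sin(s)+d*np.sin(t),h+a*np.cos(j2)+b*np.cos(s)+d*np.cos(t)
def e(p):
    o=[]
    for j2,j3,j5,R_,z in D:
        r,zz=f(p[:5],j2,j3,j5);o+=[r-np.sqrt(R_**2-p[5]**2),zz-z]
    return o+[(p[4]-.3)*.01,(p[5]-.071)]
g=least_squares(e,[.45,.45,.05,.4,.3,.071])
p=g.x[:5]
E
python3 - <<'E'
from kin import *
print(g.x.round(3),g.cost)
for j2,j3 in [(0.,.3),(.2,.3),(-.2,.7),(-.3,.8),(-.5,1.),(-.7,1.2),(-.9,1.4),(-.5,.6),(-.9,.6)]:
    j5=min(2.6,np.pi-j2-j3);print(j2,j3,np.degrees(np.pi-j2-j3-j5).round(),np.round(f(p,j2,j3,j5),3))
E
```

```text
[ 0.48   0.673 -0.074  0.596  0.782  0.071] 1.842691270254025e-05
0.0 0.3 14.0 [0.313 0.96 ]
0.2 0.3 2.0 [0.377 0.876]
-0.2 0.7 2.0 [0.186 0.876]
-0.3 0.8 2.0 [0.14  0.864]
-0.5 1.0 2.0 [0.052 0.827]
-0.7 1.2 2.0 [-0.027  0.773]
-0.9 1.4 2.0 [-0.094  0.704]
-0.5 0.6 25.0 [0.098 0.98 ]
-0.9 0.6 48.0 [-0.065  1.017]
```

Emit:
step_arm:
  steps:
    - [45, 0, -5, 0]
    - [45, 0, -10, 0]
    - [40, 0, -28, 0]
    - [36, 0, -32, 0]
    - [36, 0, -32, 0]
    - [36, 0, -32, 0]
    - [36, 0, -32, 0]
    - [36, 0, -32, 0]

```text
time: 12.2
tool_pos: [0.653, 0.1417, 0.5863]
tool_rot: [0.022, -0.052, 0.998, -0.004]
contact_force: [-0.2, 0.3, 1.0]
gripper_width: 0.599
```

Emit:
step_arm:
  steps:
    - [36, 0, -32, 0]
    - [36, 0, -32, 0]
    - [36, 0, -32, 0]
    - [36, 0, -32, 0]
    - [30, 0, -38, 0]
    - [30, 0, -38, 0]
    - [20, 0, -40, 0]
    - [0, 0, 0, 0]

```text
time: 13.0
tool_pos: [0.394, 0.1178, 0.8407]
tool_rot: [0.061, -0.053, 0.997, -0.002]
contact_force: [-1.1, 0.1, 0.7]
gripper_width: 0.6
```

```bash
cat > st.py <<'E'
from h import *
s=state();Rm=rot(s["tool_rot"]);print(s["joint_pos"].round(3),s["tool_pos"].round(4),Rm.round(3).tolist(),s["contact_force"].round(1),'lean',np.degrees(np.arccos(-Rm[2,2])).round(1),'az',np.degrees(np.arctan2(Rm[1,2],Rm[0,2])).round(1))
F=np.array([[.9945,.1045,0],[-.1045,.9945,0],[0,0,1]]);print('fix mm',(F@(s["tool_pos"]-[.595,.084,0])*1000).round(1))
E
python3 st.py
```

```text
[ 0.117 -0.105  0.689 -0.017  2.437 -1.574] [0.394  0.1178 0.8407] [[-0.987, -0.105, 0.121], [-0.106, 0.994, 0.003], [-0.121, -0.01, -0.993]] [-1.1  0.1  0.7] lean 7.0 az 1.3
fix mm [-196.4   54.6  840.7]
```

Emit:
step_arm:
  steps:
    - [30, 0, -35, 0]
    - [30, 0, -35, 0]
    - [30, 0, -35, 0]
    - [30, 0, -35, 0]

```text
time: 13.4
tool_pos: [0.2619, 0.106, 0.9248]
tool_rot: [0.089, -0.053, 0.995, -0.001]
contact_force: [0.7, 0.9, 1.0]
gripper_width: 0.598
```

```bash
python3 st.py
```

```text
[ 0.135 -0.17   0.515 -0.032  2.618 -1.571] [0.2619 0.106  0.9248] [[-0.978, -0.105, 0.178], [-0.105, 0.994, 0.008], [-0.177, -0.011, -0.984]] [0.7 0.9 1. ] lean 10.2 az 2.5
fix mm [-328.9   56.7  924.8]
```

Emit:
step_arm:
  steps:
    - [35, 0, -25, 0]
    - [35, 0, -25, 0]
    - [35, 0, -25, 0]
    - [35, 0, -25, 0]

```text
time: 13.8
tool_pos: [0.1109, 0.0992, 0.9286]
tool_rot: [0.144, -0.049, 0.988, 0.001]
contact_force: [-0.2, 1.0, -0.0]
gripper_width: 0.598
```

```bash
python3 st.py
```

```text
[ 0.409 -0.418  0.661 -0.196  2.618 -1.444] [0.1109 0.0992 0.9286] [[-0.954, -0.097, 0.284], [-0.096, 0.995, 0.017], [-0.284, -0.011, -0.959]] [-0.2  1.  -0. ] lean 16.5 az 3.4
fix mm [-479.8   65.7  928.6]
```

Emit:
step_arm:
  steps:
    - [-46, 0, 13.6, 0]
    - [-46, 0, 13.6, 0]
    - [-46, 0, 13.6, 0]
    - [-14, 0, -40, 0]
    - [-14, 0, -40, 0]
    - [-14, 0, -40, 0]
    - [-14, 0, -40, 0]

```text
time: 14.5
tool_pos: [0.2453, 0.136, 1.0109]
tool_rot: [0.218, -0.08, 0.973, 0.011]
contact_force: [-0.7, 0.1, 0.2]
gripper_width: 0.597
```

```bash
python3 st.py
```

```text
[ 0.321  0.027  0.058 -0.162  2.618 -1.572] [0.2453 0.136  1.0109] [[-0.892, -0.16, 0.422], [-0.151, 0.987, 0.055], [-0.425, -0.014, -0.905]] [-0.7  0.1  0.2] lean 25.2 az 7.5
fix mm [-342.4   88.2 1010.9]
```

Emit:
step_arm:
  steps:
    - [32, 2, -20, 0]
    - [32, 2, -20, 0]
    - [32, 2, -20, 0]
    - [32, 2, -20, 0]

```text
time: 14.9
tool_pos: [0.1118, 0.1165, 1.0098]
tool_rot: [0.23, -0.073, 0.97, 0.015]
contact_force: [-0.9, 1.0, -0.5]
gripper_width: 0.596
```

```bash
python3 st.py
```

```text
[ 0.856 -0.172  0.244 -0.632  2.62  -1.486] [0.1118 0.1165 1.0098] [[-0.883, -0.149, 0.444], [-0.136, 0.989, 0.063], [-0.449, -0.005, -0.894]] [-0.9  1.  -0.5] lean 26.7 az 8.1
fix mm [-477.2   82.8 1009.8]
```

Emit:
step_arm:
  steps:
    - [-40, -18, 20, 0]
    - [-40, -18, 20, 0]
    - [0, 0, 0, 0]
    - [0, 0, -45, 0]
    - [10, 0, -45, 0]
    - [20, 0, -40, 0]

```text
time: 15.5
tool_pos: [0.0996, 0.1082, 1.0313]
tool_rot: [0.259, -0.091, 0.961, 0.022]
contact_force: [0.4, -0.1, -0.4]
gripper_width: 0.6
```

```bash
python3 st.py
```

```text
[ 1.061 -0.091  0.086 -0.888  2.619 -1.589] [0.0996 0.1082 1.0313] [[-0.849, -0.187, 0.494], [-0.164, 0.982, 0.09], [-0.502, -0.005, -0.865]] [ 0.4 -0.1 -0.4] lean 30.1 az 10.3
fix mm [-490.2   75.9 1031.3]
```

Emit:
step_arm:
  steps:
    - [-33, -23, 19, 0]
    - [-33, -23, 19, 0]
    - [-33, -23, 19, 0]
    - [0, 0, 0, 0]

```text
time: 15.9
tool_pos: [0.1243, 0.1058, 1.031]
tool_rot: [0.264, -0.1, 0.959, 0.027]
contact_force: [1.6, -0.2, 0.2]
gripper_width: 0.601
```

```bash
python3 st.py
```

```text
[ 0.514 -0.147  0.132 -0.315  2.619 -1.581] [0.1243 0.1058 1.031 ] [[-0.84, -0.207, 0.501], [-0.178, 0.978, 0.105], [-0.512, -0.0, -0.859]] [ 1.6 -0.2  0.2] lean 30.8 az 11.9
fix mm [-465.9   70.9 1031. ]
```

Emit:
step_arm:
  steps:
    - [-33, -25, 19, 0]
    - [-33, -25, 19, 0]
    - [0, 0, 0, 0]

```text
time: 16.2
tool_pos: [0.1396, 0.1052, 1.0323]
tool_rot: [0.269, -0.102, 0.957, 0.029]
contact_force: [0.3, 0.5, -0.8]
gripper_width: 0.595
```

```bash
python3 st.py
```

```text
[ 0.161 -0.166  0.14   0.052  2.619 -1.568] [0.1396 0.1052 1.0323] [[-0.834, -0.21, 0.51], [-0.179, 0.978, 0.109], [-0.522, -0.0, -0.853]] [ 0.3  0.5 -0.8] lean 31.4 az 12.1
fix mm [-450.7   68.7 1032.3]
```

Emit:
step_arm:
  steps:
    - [5, -8, -44, 0]
    - [10, -8, -44, 0]
    - [10, -8, -44, 0]

```text
time: 16.5
tool_pos: [0.1018, 0.0882, 1.0405]
tool_rot: [0.281, -0.1, 0.954, 0.028]
contact_force: [0.1, 0.1, -0.2]
gripper_width: 0.6
```

```bash
python3 st.py
```

```text
[ 0.723 -0.131  0.07  -0.572  2.62  -1.638] [0.1018 0.0882 1.0405] [[-0.822, -0.206, 0.531], [-0.175, 0.978, 0.109], [-0.542, -0.004, -0.84]] [ 0.1  0.1 -0.2] lean 32.8 az 11.6
fix mm [-490.1   55.7 1040.5]
```

Emit:
step_arm:
  steps:
    - [-29.5, -10, 32, 0]
    - [-29.5, -10, 32, 0]
    - [-29.5, -10, 32, 0]
    - [-29.5, -10, 32, 0]
    - [-29.5, -10, 32, 0]
    - [-29.5, -10, 32, 0]
    - [-29.5, -10, 32, 0]
    - [-29.5, -10, 32, 0]

```text
time: 17.3
tool_pos: [0.3253, 0.1103, 0.9969]
tool_rot: [0.305, -0.125, 0.944, 0.018]
contact_force: [0.0, 0.2, 1.4]
gripper_width: 0.602
```

```bash
python3 st.py
```

```text
[ 0.032 -0.182  0.434  0.12   2.27  -1.695] [0.3253 0.1103 0.9969] [[-0.782, -0.247, 0.572], [-0.225, 0.968, 0.11], [-0.581, -0.042, -0.813]] [0.  0.2 1.4] lean 35.6 az 10.9
fix mm [-265.4   54.4  996.9]
```

Emit:
step_arm:
  steps:
    - [17, -3, 41, 0]
    - [17, -3, 41, 0]
    - [17, -3, 41, 0]
    - [17, -3, 41, 0]
    - [17, -3, 41, 0]
    - [17, -3, 41, 0]
    - [17, -3, 41, 0]
    - [0, 0, 0, 4.1]

```text
time: 18.1
tool_pos: [0.3976, 0.109, 0.6833]
tool_rot: [0.302, -0.116, 0.946, 0.015]
contact_force: [1.0, -0.5, -0.8]
gripper_width: 0.601
```

```bash
python3 st.py
```

```text
[ 0.031 -0.689  1.512  0.08   1.707 -1.746] [0.3976 0.109  0.6833] [[-0.79, -0.227, 0.569], [-0.21, 0.973, 0.098], [-0.576, -0.042, -0.817]] [ 1.  -0.5 -0.8] lean 35.3 az 9.7
fix mm [-193.7   45.5  683.3]
```

Emit:
step_arm:
  steps:
    - [-15, -6, 43, 0]
    - [-10, -6, 43, 0]
    - [10, -6, 43, 0]
    - [15, -6, 43, 0]
    - [20, -6, 43, 0]
    - [20, -6, 43, 0]
    - [0, 0, 0, 4.1]
    - [0, 0, 0, 0]

```text
time: 18.9
tool_pos: [0.5071, 0.1152, 0.4527]
tool_rot: [0.307, -0.122, 0.944, 0.006]
contact_force: [-0.0, -0.4, 1.0]
gripper_width: 0.598
```

```bash
python3 st.py
```

```text
[ 0.049 -0.653  1.901  0.06   1.273 -1.779] [0.5071 0.1152 0.4527] [[-0.782, -0.235, 0.578], [-0.228, 0.97, 0.086], [-0.581, -0.064, -0.812]] [-0.  -0.4  1. ] lean 35.7 az 8.5
fix mm [-84.1  40.2 452.7]
```

```bash
cat >> kin.py <<'E'
L=.071
D+=[(-.166,.14,2.619,np.hypot(.1396,.1052),1.0323),(-.182,.434,2.27,np.hypot(.3253,.1103),.9969),(-.689,1.512,1.707,np.hypot(.3976,.109),.6833),(-.653,1.901,1.273,np.hypot(.5071,.1152),.4527)]
g=least_squares(e,g.x);p=g.x[:5]
def inv(r,z,lean):
    return least_squares(lambda q:[f(p,q[0],q[1],np.pi-lean-q[0]-q[1])[k]-(r,z)[k] for k in(0,1)],[-.6,1.9])
E
python3 - <<'E'
from kin import *
print(g.x.round(3),np.round(e(g.x),3))
for x,y,z in [(.481,.069,.2),(.5387,.0775,.119),(.61,.09,.119),(.5,.07,.3),(.54,.08,.3)]:
    s=inv(np.sqrt(x*x+y*y-g.x[5]**2),z,.62);print(x,z,s.x.round(3),(np.pi-.62-s.x.sum()).round(2),s.cost)
E
```

```text
[ 0.486  0.629 -0.023  0.287  0.471  0.084] [ 0.009  0.011 -0.007  0.011  0.003 -0.017  0.005 -0.017 -0.028 -0.039
 -0.014 -0.006 -0.005  0.021  0.038  0.037  0.002  0.013]
0.481 0.2 [-0.965  2.505] 0.98 1.6087707901888195e-25
0.5387 0.119 [-0.728  2.536] 0.71 1.0605127495052896e-17
0.61 0.119 [-0.494  2.411] 0.61 6.50378838499792e-29
0.5 0.3 [-0.88   2.313] 1.09 8.638335060961181e-29
0.54 0.3 [-0.768  2.265] 1.02 6.785574444145491e-17
```

Emit:
step_arm:
  steps:
    - [20, -6, 36, 2]
    - [20, -6, 36, 2]
    - [20, -6, 36, 2]
    - [20, -6, 36, 2]
    - [20, -6, 36, 2]
    - [0, 0, 0, 0]

```text
time: 19.5
tool_pos: [0.5379, 0.1017, 0.2633]
tool_rot: [0.318, -0.07, 0.945, 0.023]
contact_force: [-0.0, 0.6, -1.8]
gripper_width: 0.6
```

```bash
python3 st.py
python3 - <<'E'
from fin import *
im,P=fin(.5277,.076,.13,.16)
save('w4',im)
E
```

```text
[ 0.008 -0.588  2.177  0.105  0.912 -1.747] [0.5379 0.1017 0.2633] [[-0.788, -0.147, 0.598], [-0.118, 0.989, 0.088], [-0.604, -0.001, -0.797]] [-0.   0.6 -1.8] lean 37.2 az 8.3
fix mm [-55.   23.5 263.3]
tcp [0.5396 0.102  0.2687] ztool [ 0.604  0.089 -0.792] xang -171.5
654 ((527.4310913085938, 75.98334503173828), (25.022924423217773, 12.059283256530762), 5.649333953857422) 0.1446
fin top centre in tool mm [ 88.3 -23.8  88.6]
```

View pics/w4.png

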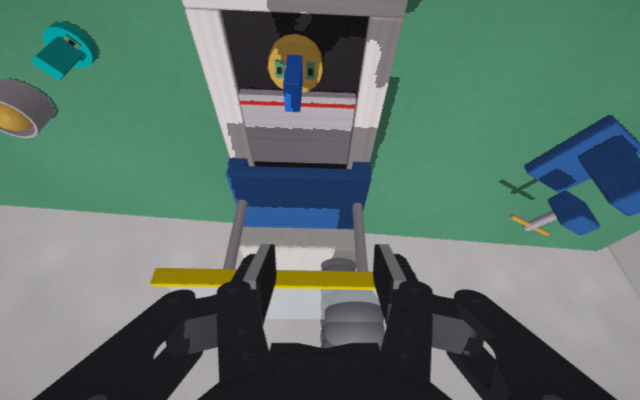

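Emit:
step_arm:
  steps:
    - [20, -14, 26, 0]
    - [18, -11, 24, 0]
    - [16, 0, 21, 0]
    - [0, 0, 0, 0]

```text
time: 19.95
tool_pos: [0.5526, 0.0843, 0.2025]
tool_rot: [0.337, -0.084, 0.938, 0.019]
contact_force: [-0.6, -0.1, 0.4]
gripper_width: 0.601
```

```bash
python3 st.py
python3 - <<'E'
from fin import *
im,P=fin(.5277,.076,.13,.16)
E
```

```text
[-0.042 -0.525  2.25   0.175  0.745 -1.88 ] [0.5526 0.0843 0.2025] [[-0.759, -0.171, 0.628], [-0.146, 0.985, 0.092], [-0.634, -0.022, -0.773]] [-0.6 -0.1  0.4] lean 39.4 az 8.3
fix mm [-42.2   4.7 202.5]
tcp [0.5544 0.0843 0.2066] ztool [ 0.633  0.092 -0.769] xang -169.1
1001 ((527.3529663085938, 75.88835906982422), (25.15943145751953, 11.932613372802734), 5.987419128417969) 0.1446
fin top centre in tool mm [61.3 -2.3 29.8]
```

Emit:
step_arm:
  steps:
    - [25, -2, 15, 1]
    - [20, -1, 15, 1]
    - [0, 0, 0, 0]

```text
time: 20.3
tool_pos: [0.5473, 0.081, 0.1723]
tool_rot: [0.351, -0.073, 0.933, 0.023]
contact_force: [-0.5, -1.4, -0.5]
gripper_width: 0.601
```

```bash
python3 st.py; sleep 0; python3 st.py
```

```text
[-0.054 -0.524  2.311  0.213  0.657 -1.903] [0.5473 0.081  0.1723] [[-0.743, -0.153, 0.651], [-0.121, 0.988, 0.094], [-0.658, -0.009, -0.753]] [-0.5 -1.4 -0.5] lean 41.1 az 8.2
fix mm [-47.7   2.  172.3]
[-0.054 -0.524  2.311  0.213  0.657 -1.903] [0.5473 0.081  0.1723] [[-0.743, -0.153, 0.651], [-0.121, 0.988, 0.094], [-0.658, -0.009, -0.753]] [-0.5 -1.4 -0.5] lean 41.1 az 8.2
fix mm [-47.7   2.  172.3]
```

Emit:
step_arm:
  steps:
    - [26, -1, 20, 0.5]
    - [20, -1, 14, 0.5]
    - [0, 0, 0, 0]

```text
time: 20.6
tool_pos: [0.5443, 0.0787, 0.1329]
tool_rot: [0.361, -0.069, 0.929, 0.024]
contact_force: [-0.4, 0.4, -0.5]
gripper_width: 0.598
```

```bash
python3 st.py
```

```text
[-0.062 -0.484  2.364  0.266  0.547 -1.958] [0.5443 0.0787 0.1329] [[-0.729, -0.147, 0.669], [-0.111, 0.989, 0.095], [-0.675, -0.005, -0.738]] [-0.4  0.4 -0.5] lean 42.5 az 8.1
fix mm [-5.100e+01  1.000e-01  1.329e+02]
```

Emit:
step_arm:
  steps:
    - [14, -1, 8, 0.3]
    - [0, 0, 0, 0]

```text
time: 20.8
tool_pos: [0.5434, 0.0776, 0.1244]
tool_rot: [0.366, -0.069, 0.928, 0.025]
contact_force: [0.1, -0.6, -1.2]
gripper_width: 0.605
```

```bash
python3 st.py;python3 - <<'E'
from fin import *
im,P=fin(.5277,.076,.12,.16)
save('w5',im)
E
```

```text
[-0.066 -0.477  2.377  0.288  0.518 -1.982] [0.5434 0.0776 0.1244] [[-0.723, -0.145, 0.676], [-0.109, 0.989, 0.096], [-0.683, -0.004, -0.731]] [ 0.1 -0.6 -1.2] lean 43.0 az 8.1
fix mm [-52.   -0.9 124.4]
tcp [0.5452 0.0774 0.1273] ztool [ 0.679  0.095 -0.728] xang -171.4
1828 ((533.5305786132812, 73.97393798828125), (78.44374084472656, 40.33314514160156), 86.92797088623047) 0.1366
fin top centre in tool mm [  2.4  -1.8 -15. ]
```

View pics/w5.png

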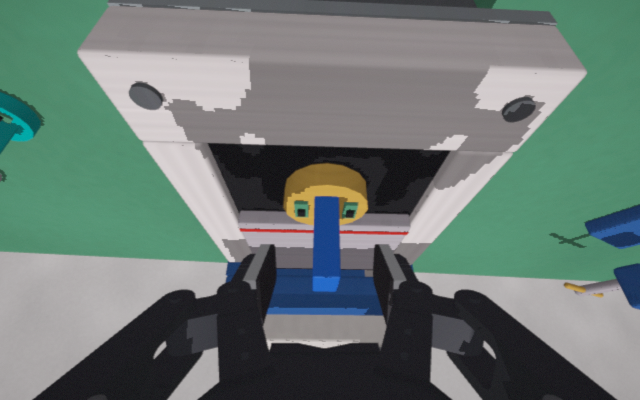

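Emit:
step_arm:
  steps:
    - [12, 0, 3, 0]
    - [8, 0, 2, 0]
    - [3, 0, 1, 0]

```text
time: 21.15
tool_pos: [0.5344, 0.0754, 0.1103]
tool_rot: [0.371, -0.069, 0.926, 0.024]
contact_force: [-0.4, -0.4, -0.1]
gripper_width: 0.599
```

```bash
python3 st.py
```

```text
[-0.075 -0.487  2.414  0.319  0.485 -2.021] [0.5344 0.0754 0.1103] [[-0.715, -0.145, 0.684], [-0.11, 0.989, 0.095], [-0.691, -0.007, -0.723]] [-0.4 -0.4 -0.1] lean 43.7 az 7.9
fix mm [-61.2  -2.2 110.3]
```

Emit:
step_arm:
  steps:
    - [-6, 1, 0, 0]
    - [-1, 0, 0, 0]

```text
time: 21.35
tool_pos: [0.5387, 0.077, 0.1142]
tool_rot: [0.371, -0.069, 0.926, 0.024]
contact_force: [0.6, -0.3, 1.0]
gripper_width: 0.602
```

Emit:
step_arm:
  steps:
    - [-1, 0, 0, 0]
    - [0, 0, 0, 0]
    - [0, 0, 0, 0]
    - [0, 0, 0, 0]
    - [0, 0, 0, 0]
    - [0, 0, 0, 0]
  claw: 0

```text
time: 21.95
tool_pos: [0.5403, 0.0772, 0.116]
tool_rot: [0.371, -0.069, 0.926, 0.024]
contact_force: [-0.3, -0.5, 0.7]
gripper_width: 0.129
```

```bash
python3 st.py
```

```text
[-0.068 -0.476  2.396  0.306  0.489 -2.002] [0.5403 0.0772 0.116 ] [[-0.715, -0.145, 0.684], [-0.109, 0.989, 0.095], [-0.69, -0.007, -0.723]] [-0.3 -0.5  0.7] lean 43.7 az 7.9
fix mm [-55.1  -1.  116. ]
```

Emit:
step_arm:
  steps:
    - [-5.2, -0.3, 6.2, 0]
    - [-5.2, -0.3, 6.2, 0]
    - [-5.2, -0.3, 6.2, 0]
    - [-5.2, -0.3, 6.2, 0]

```text
time: 22.35
tool_pos: [0.5754, 0.0809, 0.116]
tool_rot: [0.374, -0.068, 0.925, 0.024]
contact_force: [-4.1, 0.2, 6.5]
gripper_width: 0.138
```

```bash
python3 st.py
```

```text
[-0.052 -0.354  2.316  0.314  0.44  -2.003] [0.5754 0.0809 0.116 ] [[-0.711, -0.144, 0.688], [-0.108, 0.99, 0.095], [-0.695, -0.007, -0.719]] [-4.1  0.2  6.5] lean 44.0 az 7.9
fix mm [-19.8  -1.  116. ]
```

Emit:
step_arm:
  steps:
    - [-5.2, -0.3, 6.2, 0]
    - [-4, -0.2, 5.4, 0]

```text
time: 22.55
tool_pos: [0.5926, 0.0828, 0.1161]
tool_rot: [0.375, -0.068, 0.924, 0.024]
contact_force: [-5.0, -1.2, 7.3]
gripper_width: 0.131
```

Emit:
step_arm:
  steps:
    - [-2, 0, 5, 0]
    - [-2, 0, 5, 0]

```text
time: 22.75
tool_pos: [0.6066, 0.0842, 0.1163]
tool_rot: [0.379, -0.068, 0.923, 0.024]
contact_force: [-5.2, 0.2, 9.7]
gripper_width: 0.132
```

```bash
python3 st.py
```

```text
[-0.041 -0.259  2.248  0.323  0.4   -2.007] [0.6066 0.0842 0.1163] [[-0.704, -0.143, 0.696], [-0.107, 0.99, 0.095], [-0.703, -0.007, -0.712]] [-5.2  0.2  9.7] lean 44.6 az 7.8
fix mm [ 11.5  -1.  116.3]
```

Emit:
step_arm:
  steps:
    - [0, 0, 3.5, 0]

```text
time: 22.85
tool_pos: [0.6113, 0.0846, 0.1163]
tool_rot: [0.381, -0.068, 0.922, 0.024]
contact_force: [-4.9, -0.0, 9.7]
gripper_width: 0.133
```

Emit:
step_arm:
  steps:
    - [0, 0, 3.5, 0]

```text
time: 22.95
tool_pos: [0.6153, 0.0851, 0.1154]
tool_rot: [0.382, -0.068, 0.921, 0.023]
contact_force: [-2.3, 1.9, 1.0]
gripper_width: 0.132
```

Emit:
step_arm:
  steps:
    - [0, 0, 3.5, 0]

```text
time: 23.05
tool_pos: [0.6185, 0.0863, 0.1136]
tool_rot: [0.382, -0.068, 0.921, 0.024]
contact_force: [-15.5, 8.1, 14.5]
gripper_width: 0.13
```

Emit:
step_arm:
  steps:
    - [0, 0, 3.5, 0]

```text
time: 23.15
tool_pos: [0.6192, 0.0878, 0.1087]
tool_rot: [0.379, -0.069, 0.922, 0.026]
contact_force: [-10.5, 1.9, 0.2]
gripper_width: 0.134
```

Emit:
step_arm:
  steps:
    - [2.5, 0, 1.5, 0]
    - [2, 0, 1.5, 0]
    - [2, 0, 1.5, 0]

```text
time: 23.45
tool_pos: [0.6217, 0.089, 0.1082]
tool_rot: [0.384, -0.069, 0.921, 0.027]
contact_force: [-26.1, -5.4, 21.1]
gripper_width: 0.13
```

```bash
python3 st.py
```

```text
[-0.032 -0.2    2.22   0.36   0.362 -2.041] [0.6217 0.089  0.1082] [[-0.696, -0.148, 0.702], [-0.108, 0.989, 0.102], [-0.71, -0.004, -0.704]] [-26.1  -5.4  21.1] lean 45.2 az 8.3
fix mm [ 27.1   2.2 108.2]
```

Emit:
step_arm:
  steps:
    - [2.5, 0, -1, 0]
    - [2, 0, -1, 0]

```text
time: 23.65
tool_pos: [0.6186, 0.0886, 0.1082]
tool_rot: [0.385, -0.07, 0.92, 0.026]
contact_force: [-1.2, 1.0, 3.7]
gripper_width: 0.134
```

```bash
python3 st.py
```

```text
[-0.034 -0.21   2.229  0.366  0.359 -2.048] [0.6186 0.0886 0.1082] [[-0.694, -0.148, 0.705], [-0.108, 0.989, 0.102], [-0.712, -0.005, -0.702]] [-1.2  1.   3.7] lean 45.4 az 8.2
fix mm [ 24.    2.1 108.2]
```

Emit:
step_arm:
  steps:
    - [0.8, 0, 0.8, 0]
    - [0, 0, 0, 0]
    - [0, 0, 0, 0]
    - [0, 0, 0, 0]
    - [0, 0, 0, 0]
  claw: 40

```text
time: 24.15
tool_pos: [0.6171, 0.0883, 0.1031]
tool_rot: [0.382, -0.07, 0.921, 0.026]
contact_force: [-0.4, -1.3, -0.3]
gripper_width: 0.394
```

```bash
python3 st.py
python3 - <<'E'
from fin import *
im,P=fin(.606,.086,.12,.15,.025)
save('w6',im)
E
```

```text
[-0.034 -0.203  2.231  0.368  0.357 -2.051] [0.6171 0.0883 0.1031] [[-0.698, -0.148, 0.701], [-0.108, 0.989, 0.102], [-0.708, -0.005, -0.706]] [-0.4 -1.3 -0.3] lean 45.1 az 8.3
fix mm [ 22.4   2.  103.1]
tcp [0.617  0.0884 0.1031] ztool [ 0.701  0.102 -0.706] xang -171.2
1434 ((602.15966796875, 86.4183120727539), (27.95049476623535, 34.31856918334961), 8.295512199401855) 0.1301
fin top centre in tool mm [ -8.6   0.1 -29.7]
```

View pics/w6.png

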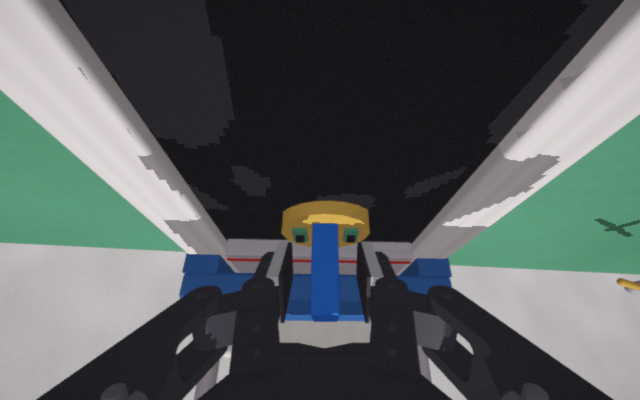

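Emit:
step_arm:
  steps:
    - [0, 0, -10, 0]
    - [0, 0, -20, 0]
    - [0, 0, -30, 0]
    - [0, 0, -30, 0]
    - [0, 0, -30, 0]
    - [0, 0, -10, 0]

```text
time: 24.8
tool_pos: [0.5224, 0.0746, 0.1951]
tool_rot: [0.379, -0.069, 0.922, 0.026]
contact_force: [1.0, -0.0, 0.1]
gripper_width: 0.402
```

```bash
python3 st.py
python3 - <<'E'
from fin import *
im,P=fin(.606,.088,.125,.145,.03)
I=im.astype(int)
br=(I[...,0]-I[...,2]>60)&(np.hypot(P[...,0]-.605,P[...,1]-.087)<.035)&(P[...,2]<.12)
q=P[br];print('brass z pct',np.percentile(q[:,2],[5,25,50,75,95]).round(4))
save('w7',im)
for l in("top",):
    t,d,K,T=shot(l);a=np.load('top.npz')['im'];print(np.abs(t.astype(int)-a).max(2)[200:290,150:510].__gt__(60).sum())
    cv2.imwrite('pics/t2.png',cv2.resize(t[70:290,150:510],(600,366))[...,::-1])
w=cv2.resize(im,(640,400))[:, :]
save('v8',np.vstack([w[:,20:620][:234+0] if 0 else cv2.resize(im,(480,300)),cv2.resize(t[70:290,150:510],(480,293))]))
E
```

```text
[-0.086 -0.684  2.386  0.256  0.689 -1.941] [0.5224 0.0746 0.1951] [[-0.702, -0.148, 0.696], [-0.108, 0.989, 0.102], [-0.704, -0.004, -0.711]] [ 1.  -0.   0.1] lean 44.7 az 8.3
fix mm [-73.1  -1.7 195.1]
tcp [0.5226 0.0747 0.1958] ztool [ 0.697  0.102 -0.71 ] xang -171.2
340 ((601.773681640625, 86.38520050048828), (25.317846298217773, 11.577499389648438), 9.416842460632324) 0.1363
fin top centre in tool mm [-14.9   0.1  98.6]
brass z pct [0.0909 0.0946 0.0969 0.0973 0.1023]
3084
```

View pics/v8.png

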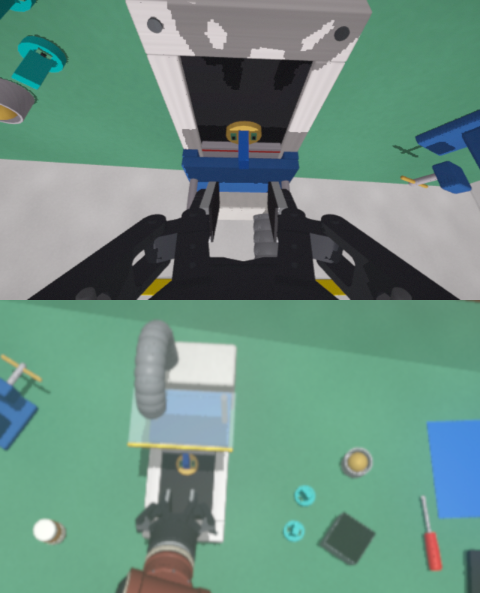

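```bash
python3 -c "
from plant import *
print(job_done())"
```

```text
the job is handed in; nothing more can be done
None
```

The carrier is fully home in the pocket and let go, and the job was handed in at about 25 s of the 72 s allowed.

**What I did**
- I gripped the brass carrier upright on the stand and stood it on the open deck in front of the shutter.
- The moves cannot tilt the tool directly. I let go of the carrier and pushed the wrist against its joint limit high above the bench, which leaned the gripper about 44 degrees.
- I gripped the fin again, pushed the shutter back and slid the carrier along the deck with light downward pressure. It dropped in on the first pass, at roughly fixture x = 7 mm, y = 2 mm.
- I pressed it down, took the side load off, let go and backed out under the hood.

**Last checks**
- The fin top measured 0.1363 m and the brass top 0.097 m. Fully seated should be 0.136 m and 0.096 m.
- After I let go the carrier stayed put with the shutter resting against it, and the gripper was clear with no contact force.
- In the last overhead picture the tin, jar, screwdriver and turquoise look-alikes appear where they started. I judged that by eye.

**What was less than clean**
- While I was getting the lean, joint 3 read 0.054 rad in one state reading, and 0.057 to 0.058 in two others. Its stated limit is 0.06, so it may have passed the limit by a few thousandths.
- A reading of about 20 N showed at the same moment, with nothing nearby to touch.
- The highest force I saw while seating the carrier was about 34 N at the wrist.

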